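# Stand the slanted culture tubes upright and bring the magnifier over them

## Robot

A 6-joint arm with a two-finger parallel gripper is mounted at the origin on the work surface. World frame = base frame: x ahead of the robot, y to its left, z up, the work surface at z = 0. Lengths are in m, angles in rad, forces in N, time in s.
With the tool pointing down it reaches from about 0.375 to 0.75 m from the base axis. Payload 9 kg.
Tool frame: the origin (TCP) lies at the very end of the fingers, on their centre line; the grasp point (between the pads) lies r.hold_point_z behind it (r.hold_point_z is the distance from the TCP to the grasp point, in m); z points along the fingers, y is the line along which they close (so a half turn about z gives the same grasp; the last joint's range is limited). The gripper opens to 85 mm and grips with 20 to 120 N. Pads are 22 mm wide; open, the fingers measure 114 mm over their backs; the gripper's body (76 mm by 85 mm) begins 54 mm behind the grasp point. The pads swing forward as they close: fully open they stand 13 mm farther back than shut.
Start: joints at [0.886, 0.104, 0.097, 1.564, 0, 1.353], TCP at [0.27, 0.536, 0.231] pointing down, gripper open.
Joint ranges: [-2.99, 2.99], [-0.84, 1.86], [-1.1, 1.16], [-1.84, 2.11], [-1.51, 1.56], [-3.14, 3.14]. Speed limits (rad/s): [2.22, 2.22, 2.57, 3.14, 3.14, 3.14].

## Interface

Orientations are given as a rotation vector (axis times angle).
In Python, from rig import r, snapshot, job_done, look_for, mark_of gives the robot as it stands. The module is installed in compiled form; this text tells all that it offers.
- The arm moves only by the tool drive_tool, never from a script. Its argument "plan" is text: rows parted by semicolons, each of 4 numbers parted by spaces: the shift along the tool's x, y, z in m, then the turn about the tool's z in degrees. A call has exactly 8 rows; each row shifts and turns the commanded pose from where the row before left it, along the tool's axes as they then stand; what a row does not reach is not made up. A row lasts 1/12 s, in which the tool goes at most 41.7 mm and 7.16 degrees, less where a joint would pass 70% of its speed; a pose out of reach is approached as far as the arm can. A call is refused whole if a number of a shift passes 0.0417 or a number of a turn 7.16, either way. A call with a gripper value outside its range is refused whole. "gripper" is the opening, from -1 (shut) to 1 (fully open), set as the call begins (left out, the last holds). The fingers move at their own pace and stop on an object; "newtons" is the grip in N (left out, the last holds). Time passes only in rows, so rows that do not move let the fingers close, or fill a call up. It gives the time, the measured TCP pose, the force, the opening and the grip force at its end, in the units of the state.
- r.read_state(): the state, without advancing time (a new reading comes with each control period).
- snapshot(name): name is "scene" or "top" or "wrist"; returns a dict with "color" (384x512x3 uint8, red, green, blue), "fx", "fy", "cx", "cy" (pixels), "R" (3x3) and "t" (3): a world point X has camera coordinates R X + t; the wrist camera has in their place "tool_from_camera" (4x4, takes a point from camera to tool coordinates, whose origin is the TCP and whose axes are the flange's). Camera axes: x right, y down, z forward; pixel columns grow to the right and rows downward; lengths in m; the calibration is good to about 2 mm. The wrist camera is an equidistant fisheye: a pixel r from the principal point sees the ray r / f radians off the axis. A picture is of the moment at which its call begins: read the wrist's pose just before it. There is no depth.
- job_done(): hands the job in; it is judged then, once.
Trained networks look in a picture, given as the dict that the camera call returned (one of the last four; its "shot" number tells which), for a name from the list of things; names that differ only in an ending like _2 or _b are one class to them, and where a whole thing is asked for, a point or a joint stands for the part that bears it (a point fixed in the world has none). Each returns a list of dicts, best first, with "conf" (0 to 1); they miss things now and then, are a little off and sometimes report something else, mostly with a low value. They report only what shows in the picture. A call takes as long as a camera call. They do not tell look-alikes from the thing itself.
- look_for(label, picture): "location" ([column, row] in pixels, amid what is visible of it).
- mark_of(label, picture): "location" ([column, row] in pixels: a listed point, or the origin of a listed thing).
The state is a dict: "t": time; "q": joint angles; "qvel": joint speeds; "joint_efforts": joint torques, N m; "eef_pos": TCP position; "tool_rot": TCP orientation; "ft_force": force on the tool from outside, world axes, zero at the start; "ft_torque": the same for the moment, N m; "grip_width": finger opening in m; "finger_force": force on a finger pad.
Only numpy, scipy, OpenCV 4.12 (cv2) and the standard library are available. Lean on these libraries where they do the work, as an engineer would, in place of code of your own. Each camera call takes 0.05 s, during which the arm holds its last target. There are 200 camera calls.

## Task

Take the two culture tubes out of the slant rack and stand each upright in the holder cup of its size, the wide tube in the wide cup and the slim tube in the slim cup, all the way down. Then swing the bench magnifier by its arm until the lens hangs centred over the holder, and leave it there. Leave the other things on the bench where they are.

Things in the scene. Friction and masses are not known exactly. Their poses are not given: they have to be found in the camera images.
- wide_tube: the wide screw-cap tube, 120 mm long: clear body 28 mm across with a bevelled foot, white cap 34 mm across and 26 mm long at the top; about 60 g. Origin: centre of the foot; its z axis runs along the tube to the cap. It starts lying back in the left trough (seen from the robot) of the slant rack, its cap free
- slim_tube: the slim screw-cap tube, 150 mm long: clear body 16 mm across with a bevelled foot, white cap 20 mm across and 32 mm long at the top; about 30 g. Origin: centre of the foot; its z axis runs along the tube to the cap. It starts in the right trough of the slant rack, its cap free
- slant_rack: fixed blue slant rack, foot 170 x 200 mm. Two troughs 100 mm apart along its y (wide tube +50, slim tube -50 mm) hold the tubes 30 degrees from vertical, caps leaning to its -x (roughly to the robot). Board and side ribs (14 mm proud) carry the lowest 87 mm of each tube, the rest is free; a ledge 30 mm above the table carries the feet. Origin: on the table below the feet
- holder: fixed aluminium tube holder: round foot 136 mm across, 10 mm thick, with two upright cups 80 mm apart, rims 72 mm above the table, one wide and one slim; it may be turned any way. Origin: centre of the underside
- wide_cup (a point): centre of the mouth of the wide cup: 34 mm inside, 41 mm outside diameter, 60 mm deep (3 mm play around the wide tube)
- slim_cup (a point): centre of the mouth of the slim cup: 22 mm inside, 29 mm outside diameter, 60 mm deep (3 mm play around the slim tube)
- holder_mid (a point): point midway between the two cup mouths, 72 mm above the table; the lens can be swung to within 20 mm of the vertical through it
- lens_center (a point): centre of the magnifier's round lens, 216 mm above the table; seen from above, the post's upright axis lies on the line from handle through lens centre, 270 mm beyond the lens centre; its white ring is 110 mm across, its underside 208 mm above the table (the standing tubes pass below it)
- lens_handle (a point): grip point on the upright black handle, a round pin 16 mm across on the lens ring's outer end, 334 mm from the post's axis; it ends 25 mm above this point (280 mm above the table), free for 62 mm. It only swings with the arm, level, in an arc about the post (anticlockwise seen from above from its start at the left to the holder); stiff, about 2 N at the handle, and it stays where it is left
- microtube_rack: fixed green rack, 70 x 130 x 28 mm with small caps up to 40 mm; leave alone. Origin: centre of underside
- jar: closed jar, 54 mm across, 75 mm tall, pale body and orange lid; leave alone. Origin: centre of underside
- reagent_bottle: closed green bottle, 68 mm across, 125 mm tall; leave alone. Origin: centre of underside
- weigh_dish: empty square white dish, 85 x 85 x 20 mm; leave alone. Origin: centre of underside
- petri_dishes: stack of dishes, 90 mm across, 45 mm tall; leave alone. Origin: centre of underside
Not all that is in view belongs to the job. What is shaped like the wide_tube but blue, red or yellow is not meant.

How it is judged:
On the way, in this order (a step that is already met when the one before it is completed fails the run):
1. one tube stands released in its own cup (((z of wide_tube in the frame of wide_cup below -0.053 m and horizontal distance between wide_tube and wide_cup below 0.009 m and angle between wide_tube's own z axis and vertical below 0.16 rad and linear speed of wide_tube below 0.03 m/s and contact force between the fingers and wide_tube below 0.1 N) or (z of slim_tube in the frame of slim_cup below -0.053 m and horizontal distance between slim_tube and slim_cup below 0.009 m and angle between slim_tube's own z axis and vertical below 0.16 rad and linear speed of slim_tube below 0.03 m/s and contact force between the fingers and slim_tube below 0.1 N))), for 0.2 s.
2. both tubes stand released in their own cups (z of wide_tube in the frame of wide_cup below -0.053 m and horizontal distance between wide_tube and wide_cup below 0.009 m and angle between each of wide_tube, slim_tube's own z axis and vertical below 0.16 rad and linear speed of each of wide_tube, slim_tube below 0.03 m/s and contact force between the fingers and wide_tube below 0.1 N and z of slim_tube in the frame of slim_cup below -0.053 m and horizontal distance between slim_tube and slim_cup below 0.009 m and contact force between the fingers and slim_tube below 0.1 N), for 0.2 s.
3. the lens hangs over the holder (horizontal distance between lens_center and holder_mid below 0.04 m), for 0.2 s.
At the end, for the whole second after the job is handed in: Wide tube in the wide cup and slim tube in the slim cup, each upright (within 9 degrees, the cup's own play), its foot within 9 mm of the cup's axis and within 7 mm of the cup's floor, released and at rest; the lens centre within 40 mm horizontally of the holder's middle, and staying there (all of step 2 and horizontal distance between lens_center and holder_mid below 0.04 m); the robot touches nothing.
It fails at once if a bystander is pushed more than 30 mm or knocked over (distance of any of jar, reagent_bottle, weigh_dish, petri_dishes from where it was at the start of the episode above 0.03 m or angle between any of jar, reagent_bottle, weigh_dish, petri_dishes's own z axis and vertical above 0.5 rad).
It also fails if it takes over 67 s, if anything falls off the work surface, if the arm or the gripper's body presses on something with over 40 N, if the wrist force passes 120 N, or if a joint passes its speed limit or range.

## Working session

There is one attempt and no reset: what is moved stays moved. The work goes in short steps, Python scripts to look and compute and a tool call to move; the robot and the scene stay as the last step left them, time stands still between calls to the robot, and variables do not carry over. Pictures are saved under pics/ and viewed, at most 10 in all, crops included, and the job is handed in when it is done.

Besides the shell and the picture viewer there is one more tool, called after ">>>" as a command line: name --argument value ..., lists and objects as JSON in quotes. drive_tool: Moves the arm, as the interface text tells. Its arguments: {"type":"object","properties":{"plan":{"type":"string"},"gripper":{"type":"number"},"newtons":{"type":"number"}},"required":["plan"]}

```bash
mkdir -p pics
cat > h.py <<'E'
import numpy as np, cv2
from rig import r, snapshot, job_done, look_for, mark_of
from scipy.spatial.transform import Rotation as Ro
def ray(p,uv):
    d=np.array([(uv[0]-p["cx"])/p["fx"],(uv[1]-p["cy"])/p["fy"],1.])
    return -p["R"].T@p["t"], p["R"].T@d
def at_z(p,uv,z):
    c,d=ray(p,uv); return c+d*(z-c[2])/d[2]
def tri(ps,uvs):
    A=np.zeros((3,3));b=np.zeros(3)
    for p,uv in zip(ps,uvs):
        c,d=ray(p,uv); d=d/np.linalg.norm(d); M=np.eye(3)-np.outer(d,d); A+=M;b+=M@c
    x=np.linalg.solve(A,b)
    e=[np.linalg.norm(np.cross(x-ray(p,uv)[0],ray(p,uv)[1]/np.linalg.norm(ray(p,uv)[1]))) for p,uv in zip(ps,uvs)]
    return x,max(e)
def proj(p,X):
    c=p["R"]@np.asarray(X)+p["t"]; return [p["fx"]*c[0]/c[2]+p["cx"],p["fy"]*c[1]/c[2]+p["cy"]]
def save(p,n): cv2.imwrite("pics/"+n,cv2.cvtColor(p["color"],cv2.COLOR_RGB2BGR))
E
cat > a.py <<'E'
from h import *
np.set_printoptions(precision=4,suppress=True)
s=snapshot("scene");t=snapshot("top")
im=np.hstack([s["color"],t["color"]])
save(s,"s.png");save(t,"t.png")
cv2.imwrite("pics/both.png",cv2.cvtColor(im,cv2.COLOR_RGB2BGR))
for n in ["wide_tube","slim_tube","slant_rack","holder","wide_cup","slim_cup","holder_mid","lens_center","lens_handle","jar","reagent_bottle","weigh_dish","petri_dishes","microtube_rack"]:
    a=mark_of(n,s);b=mark_of(n,t)
    print(n,[(np.round(x["location"]).tolist(),round(x["conf"],2)) for x in a[:3]],[(np.round(x["location"]).tolist(),round(x["conf"],2)) for x in b[:3]], end=" ")
    if a and b: print(*tri([s,t],[a[0]["location"],b[0]["location"]]))
    else: print()
st=r.read_state();print(st["eef_pos"],Ro.from_rotvec(st["tool_rot"]).as_matrix(),r.hold_point_z,st["grip_width"],st["t"])
for p in (s,t): print(-p["R"].T@p["t"], p["R"][2],p["fx"])
E
python3 a.py
```

```text
wide_tube [([170.0, 228.0], 0.86), ([191.0, 182.0], 0.73), ([318.0, 244.0], 0.65)] [([239.0, 269.0], 0.75), ([289.0, 264.0], 0.72), ([286.0, 214.0], 0.6)] [ 0.2453 -0.1521 -0.2143] 0.06150899356879832
slim_tube [([285.0, 263.0], 0.82)] [([270.0, 161.0], 0.43)] [ 0.6825 -0.2245  0.0347] 0.00695703178977147
slant_rack [([299.0, 258.0], 0.89), ([289.0, 262.0], 0.64)] [([254.0, 162.0], 0.85), ([314.0, 230.0], 0.33)] [ 0.699  -0.1618 -0.0302] 0.0030331696293029657
holder [([302.0, 182.0], 0.93)] [] 
wide_cup [([306.0, 160.0], 0.66)] [([180.0, 189.0], 0.81), ([320.0, 184.0], 0.69)] [0.5736 0.1169 0.0649] 0.002765250882399167
slim_cup [([303.0, 180.0], 0.61)] [([200.0, 178.0], 0.79), ([207.0, 234.0], 0.38)] [0.6078 0.0372 0.0758] 0.00479693120270846
holder_mid [([303.0, 171.0], 0.71), ([338.0, 206.0], 0.5)] [([248.0, 151.0], 0.32)] [ 0.6443 -0.1291  0.3465] 0.009355430519308709
lens_center [([328.0, 89.0], 0.66)] [([118.0, 186.0], 0.77)] [0.551  0.2986 0.2152] 0.0019630123437985735
lens_handle [([312.0, 71.0], 0.86), ([304.0, 179.0], 0.24)] [([106.0, 204.0], 0.69)] [0.4828 0.3222 0.2441] 0.
[... 182 characters left out ...]
)] [ 0.5966 -0.4145 -0.0186] 0.0022094069383623506
weigh_dish [([278.0, 146.0], 0.59)] [([163.0, 223.0], 0.64)] [ 0.4492  0.1828 -0.0035] 0.005726543749554746
petri_dishes [([188.0, 274.0], 0.92), ([340.0, 208.0], 0.36)] [([322.0, 185.0], 0.5)] [ 0.5319 -0.4165  0.2095] 0.03876949432749833
microtube_rack [([246.0, 171.0], 0.71), ([288.0, 264.0], 0.36)] [([209.0, 234.0], 0.85)] [0.41   0.0091 0.0239] 0.002510464225902795
[0.27   0.5359 0.2314] [[-0.893   0.4501  0.0001]
 [ 0.4501  0.893   0.0001]
 [-0.      0.0002 -1.    ]] 0.0187 0.08564436191545897 1.5
[ 0.8578 -0.754   1.2464] [-0.2536  0.4818 -0.8388] 451.6466393095737
[ 0.256  -0.1245  1.6415] [ 0.1823 -0.0176 -0.9831] 433.81669269608665
```

View pics/s.png

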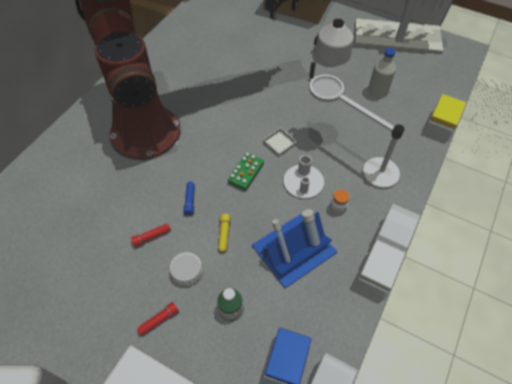

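View pics/t.png

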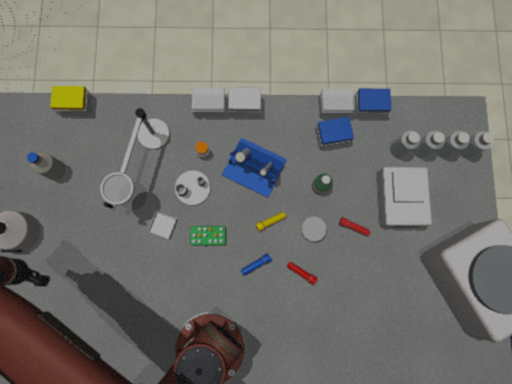

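Scene view: rack (blue) at about (295,245), with the wide tube at (311,225) and the slim tube at (281,240). The holder is at (303,180), the lens ring at (327,88). Top view: rack (254,165), holder (192,188), lens (117,187).

Wide-tube candidates in the scene view are the blue (189,198), red (150,235), red (158,318) and yellow (224,232) decoys, and the clear one in the rack's left trough (311,228). Only the last is clear with a white cap, so I'll confirm it in a crop.

```bash
cat > b.py <<'E'
from h import *
s=cv2.imread("pics/s.png");t=cv2.imread("pics/t.png")
a=cv2.resize(s[150:290,250:350],None,fx=4,fy=4,interpolation=cv2.INTER_CUBIC)
b=cv2.resize(t[130:210,165:295],None,fx=3,fy=3,interpolation=cv2.INTER_CUBIC)
a=cv2.copyMakeBorder(a,0,0,0,0,0)
W=np.zeros((560,800,3),np.uint8);W[:560,:400]=a;W[:240,405:795]=b
for i in range(10): cv2.line(W,(i*40,0),(i*40,4),(0,0,255),1)
cv2.imwrite("pics/c.png",W)
s=snapshot("scene");t=snapshot("top")
for n in ["wide_tube","slim_tube","wide_cup","slim_cup","holder_mid","holder","slant_rack"]:
    print(n,[[(np.round(x["location"],1).tolist(),round(x["conf"],2)) for x in f(n,p)] for f in (mark_of,look_for) for p in (s,t)])
E
python3 b.py
```

```text
wide_tube [[([317.0, 244.6], 0.91), ([135.8, 331.6], 0.89), ([221.7, 251.0], 0.56), ([169.0, 229.2], 0.56), ([188.8, 181.1], 0.56)], [([240.9, 273.0], 0.8), ([287.7, 263.4], 0.75), ([286.5, 215.0], 0.54), ([251.8, 151.0], 0.43)], [([149.2, 236.5], 0.86), ([188.4, 199.6], 0.81), ([224.9, 230.2], 0.72), ([315.6, 228.1], 0.69), ([155.1, 318.8], 0.64)], [([351.7, 226.4], 0.83), ([255.4, 264.3], 0.7), ([303.2, 275.6], 0.63), ([270.0, 220.3], 0.53), ([245.9, 158.3], 0.46), ([192.1, 189.8], 0.17)]]
slim_tube [[([288.4, 262.9], 0.69), ([304.3, 169.6], 0.66)], [([268.6, 163.2], 0.51), ([119.6, 188.0], 0.4)], [([281.1, 238.5], 0.78)], []]
wide_cup [[], [([181.8, 190.4], 0.65)], [([302.4, 180.9], 0.79), ([311.3, 225.9], 0.4)], [([194.9, 188.5], 0.8), ([161.0, 225.5], 0.24)]]
slim_cup [[([305.5, 180.3], 0.83)], [([196.0, 177.3], 0.81)], [([303.2, 180.2], 0.91)], [([189.8, 186.3], 0.77)]]
holder_mid [[([306.8, 167.8], 0.75), ([304.2, 160.6], 0.65)], [([189.1, 183.9], 0.71)], [([307.5, 180.4], 0.58), ([296.4, 251.0], 0.57)], [([207.1, 235.0], 0.4)]]
holder [[([301.6, 183.4], 0.72)], [([190.2, 186.2], 0.78)], [([306.8, 182.0], 0.79)], [([189.6, 188.0], 0.75)]]
slant_rack [[([299.7, 258.0], 0.93), ([303.4, 171.3], 0.66)], [([252.2, 162.5], 0.87)], [([293.5, 252.0], 0.62)], [([253.3, 170.2], 0.8)]]
```

View pics/c.png

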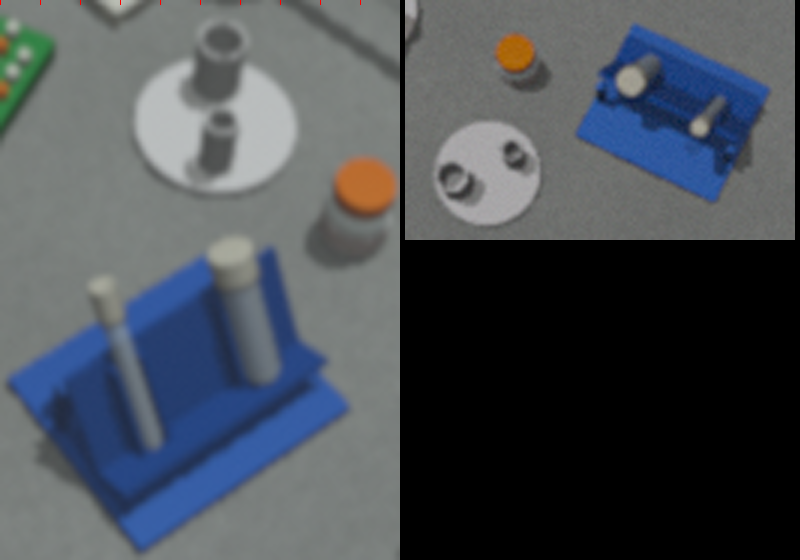

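The crop confirms a clear wide tube with a white cap in the left trough, and the slim tube in the right one. The wide cup mouth is at scene (305,160) / top (182,189), and the slim one at scene (305,180) / top (201,181).

```bash
cat > c.py <<'E'
from h import *
from scipy.optimize import least_squares
np.set_printoptions(precision=4,suppress=True)
s=snapshot("scene");t=snapshot("top")
S=lambda x,y:np.array([250+(x+.5)/4-.5,150+(y+.5)/4-.5]);T=lambda x,y:np.array([165+(x-405+.5)/3-.5,130+(y+.5)/3-.5])
cups=[S(222,39),S(222,118),T(456,177),T(514,152)]
def hol(p):
    d=.04*np.array([np.cos(p[2]),np.sin(p[2]),0]);m=np.array([p[0],p[1],.072]);return m+d,m-d
def fh(p):
    w,sl=hol(p);return np.r_[proj(s,w)-cups[0],proj(s,sl)-cups[1],proj(t,w)-cups[2],proj(t,sl)-cups[3]]
o=least_squares(fh,[.59,.077,2]);print("holder",o.x,"res",o.fun,"wide,slim",*hol(o.x))
ob=[S(233,246),S(101,284),T(631,81),T(700,128)]
feet=[S(262,378),S(152,446)]
def rk(p):
    ex=np.array([np.cos(p[2]),np.sin(p[2]),0]);ey=np.array([-ex[1],ex[0],0]);a=-.5*ex+np.array([0,0,.866])
    O=np.array([p[0],p[1],p[3]]);return O+.05*ey,O-.05*ey,a,ex
def fr(p):
    w,l,a,_=rk(p);W=w+.12*a;L=l+.15*a
    return np.r_[proj(s,W)-ob[0],proj(s,L)-ob[1],proj(t,W)-ob[2],proj(t,L)-ob[3]]
o=least_squares(fr,[.7,-.16,-.2,.03]);print("rack",o.x,"res",o.fun);w,l,a,ex=rk(o.x)
print("feet",w,l,"capcentres",w+.107*a,l+.134*a,"yaw deg",np.degrees(o.x[2]))
for n in ["lens_center","lens_handle"]:
    A=[mark_of(n,p) for p in (s,t)];print(n,*tri([s,t],[x[0]["location"] for x in A]))
E
python3 c.py
```

```text
holder [0.5891 0.0754 2.0073] res [-0.8094  0.3603 -0.9968  0.6956 -1.1824 -0.4747 -0.5607 -1.0041] wide,slim [0.5722 0.1117 0.072 ] [0.606  0.0392 0.072 ]
rack [ 0.7042 -0.1782 -0.4941  0.0387] res [-1.3101  0.8051  0.0433 -0.5604 -0.4263 -0.3042 -0.438  -1.037 ]
feet [ 0.7279 -0.1342  0.0387] [ 0.6805 -0.2222  0.0387] capcentres [ 0.6808 -0.1088  0.1314] [ 0.6215 -0.1905  0.1548] yaw deg -28.309095089178598
lens_center [0.544  0.2984 0.2152] 0.002639697546180415Traceback (most recent call last):
  File "c.py", line 23, in <module>
    A=[mark_of(n,p) for p in (s,t)];print(n,*tri([s,t],[x[0]["location"] for x in A]))
                                                        ~^^^
IndexError: list index out of range
```

```bash
cat > plan.py <<'E'
from h import *
import sys
def plan(wps,pos=None,yaw=None,step=.040,pad=True):
    """wps: (x,y,z_hold_point,yaw of tool y in deg, mod 180 not applied); tool points down; prints rows of 8"""
    st=r.read_state();p=st["eef_pos"].copy() if pos is None else np.array(pos,float)
    R=Ro.from_rotvec(st["tool_rot"]).as_matrix();psi=np.degrees(np.arctan2(R[1,1],R[0,1])) if yaw is None else yaw
    rows=[]
    for x,y,z,ya in wps:
        g=np.array([x,y,z-r.hold_point_z]);d=g-p;n=int(max(np.ceil(np.linalg.norm(d)/step),np.ceil(abs(ya-psi)/7),1))
        for i in range(n):
            k=n-i;a=np.radians(psi);Y=np.array([np.cos(a),np.sin(a),0]);Z=np.array([0,0,-1.]);X=np.cross(Y,Z)
            dd=(g-p)/k;s=np.round([dd@X,dd@Y,dd@Z],3);p=p+s[0]*X+s[1]*Y+s[2]*Z
            t=round(-(ya-psi)/k,1);psi-=t;rows.append("%g %g %g %g"%(*s,t))
    while len(rows)%8 and pad: rows.append("0 0 0 0")
    for i in range(0,len(rows),8): print("; ".join(rows[i:i+8]))
    print("end",p+[0,0,r.hold_point_z],round(psi,1))
if __name__=="__main__": plan([tuple(map(float,a.split(","))) for a in sys.argv[1:]])
E
python3 plan.py 0.29,0.45,0.36,50 0.66,-0.08,0.3,-28.3 0.665,-0.10,0.25,-28.3
```

```text
-0.014 -0.017 -0.027 3.3; -0.015 -0.016 -0.028 3.3; -0.016 -0.015 -0.027 3.3; -0.017 -0.014 -0.028 3.4; -0.037 -0.01 0.004 4.6; -0.037 -0.007 0.004 4.6; -0.038 -0.004 0.003 4.6; -0.038 -0.001 0.004 4.6
-0.038 0.002 0.003 4.6; -0.038 0.005 0.004 4.6; -0.037 0.008 0.003 4.6; -0.036 0.011 0.004 4.6; -0.035 0.014 0.003 4.6; -0.034 0.017 0.004 4.6; -0.033 0.02 0.003 4.6; -0.031 0.022 0.004 4.6
-0.029 0.025 0.003 4.6; -0.027 0.027 0.004 4.6; -0.025 0.029 0.003 4.6; -0.022 0.031 0.004 4.6; -0.019 0.032 0.003 4.7; -0.008 0.007 0.025 -0; -0.008 0.007 0.025 -0; 0 0 0 0
end [ 0.66508034 -0.10037965  0.2500284 ] -28.3
```

>>> drive_tool --plan "-0.014 -0.017 -0.027 3.3; -0.015 -0.016 -0.028 3.3; -0.016 -0.015 -0.027 3.3; -0.017 -0.014 -0.028 3.4; -0.037 -0.01 0.004 4.6; -0.037 -0.007 0.004 4.6; -0.038 -0.004 0.003 4.6; -0.038 -0.001 0.004 4.6" --gripper 1 --newtons 25

```text
t: 3.97
eef_pos: [0.3776, 0.3238, 0.3267]
tool_rot: [1.538, 2.739, 0.002]
ft_force: [0.9, 0.3, 0.5]
grip_width: 0.0854
finger_force: 0.0
```

>>> drive_tool --plan "-0.038 0.002 0.003 4.6; -0.038 0.005 0.004 4.6; -0.037 0.008 0.003 4.6; -0.036 0.011 0.004 4.6; -0.035 0.014 0.003 4.6; -0.034 0.017 0.004 4.6; -0.033 0.02 0.003 4.6; -0.031 0.022 0.004 4.6"

```text
t: 4.63
eef_pos: [0.5514, 0.0735, 0.2984]
tool_rot: [2.325, 2.112, 0.001]
ft_force: [0.4, 1.8, 0.5]
grip_width: 0.0856
finger_force: 0.0
```

>>> drive_tool --plan "-0.029 0.025 0.003 4.6; -0.027 0.027 0.004 4.6; -0.025 0.029 0.003 4.6; -0.022 0.031 0.004 4.6; -0.019 0.032 0.003 4.7; -0.008 0.007 0.025 0; -0.008 0.007 0.025 0; 0 0 0 0"

```text
t: 5.3
eef_pos: [0.6637, -0.102, 0.225]
tool_rot: [-2.695, -1.604, 0.008]
ft_force: [-0.6, 0.9, -0.9]
grip_width: 0.0856
finger_force: 0.0
```

```bash
cat > w.py <<'E'
from h import *
import sys
np.set_printoptions(precision=4,suppress=True)
st=r.read_state();p=snapshot("wrist");save(p,sys.argv[1])
R=Ro.from_rotvec(st["tool_rot"]).as_matrix()
print(st["eef_pos"],R,st["t"],p["fx"],p["cx"],p["cy"],"\n",p["tool_from_camera"])
np.savez("w.npz",T=p["tool_from_camera"],f=p["fx"],c=[p["cx"],p["cy"]],R=R,e=st["eef_pos"])
def wproj(X):
    Tc=np.linalg.inv(p["tool_from_camera"]);q=Tc[:3,:3]@(R.T@(np.array(X)-st["eef_pos"]))+Tc[:3,3]
    th=np.arctan2(np.hypot(q[0],q[1]),q[2]);k=p["fx"]*th/np.hypot(q[0],q[1]);return p["cx"]+k*q[0],p["cy"]+k*q[1]
ex=np.array([.8804,-.474,0]);a=-.5*ex+[0,0,.866]
for n,X in dict(wcap=np.array([.7279,-.1342,.0387])+.12*a,lcap=np.array([.6805,-.2222,.0387])+.15*a,wfoot=[.7279,-.1342,.0387],lfoot=[.6805,-.2222,.0387],wcup=[.5722,.1117,.072],scup=[.606,.0392,.072]).items(): print(n,np.round(wproj(X),1))
E
python3 w.py w1.png
```

```text
[ 0.6637 -0.102   0.225 ] [[ 0.4768  0.879  -0.0073]
 [ 0.879  -0.4768  0.0023]
 [-0.0014 -0.0075 -1.    ]] 5.3 297.3186396354542 255.48829410350586 191.34236255886483 
 [[-0.0009 -0.9585 -0.285   0.0729]
 [ 1.     -0.0012  0.0007 -0.    ]
 [-0.001  -0.285   0.9585 -0.142 ]
 [ 0.      0.      0.      1.    ]]
wcap [271.1 196.1]
lcap [252.6 316.6]
wfoot [319.3 168.5]
lfoot [314.1 247. ]
wcup [88.7 50.9]
scup [141.1  86.8]
```

View pics/w1.png

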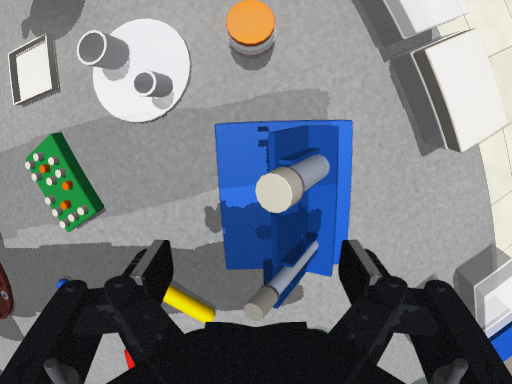

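Wrist view: wide cap top at (277,190), slim cap top at (260,305), wide cup mouth at (93,48), slim cup mouth at (147,82), rack foot corners at (216,124), (352,120), (332,275) and (227,270). I'll refit with all three cameras.

```bash
cat > d.py <<'E'
import io,contextlib
from h import *
w=np.load("w.npz");T,f,c,R,e=(w[k] for k in "TfcRe");Tc=np.linalg.inv(T)
def wproj(X):
    q=Tc[:3,:3]@(R.T@(np.array(X)-e))+Tc[:3,3];h=np.hypot(q[0],q[1]);k=f*np.arctan2(h,q[2])/h;return c+k*q[:2]
def wz(uv,z):
    d=np.array(uv)-c;n=np.linalg.norm(d);th=n/f;v=R@T[:3,:3]@np.r_[d/n*np.sin(th),np.cos(th)];o=R@T[:3,3]+e;return o+v*(z-o[2])/v[2]
src=open("c.py").read().split("for n in")[0]
with contextlib.redirect_stdout(io.StringIO()): exec(src)
C=[wz(u,.008) for u in [(216,124),(352,120),(332,275),(227,270)]];print("corners",*C)
for i in range(4): d=C[(i+1)%4]-C[i];print(np.linalg.norm(d),np.degrees(np.arctan2(d[1],d[0])))
print("cups by wrist",wz((93,48),.072),wz((147,82),.072))
for wt in (.1,.7,3):
    o=least_squares(lambda p:np.r_[fh(p),wt*(wproj(hol(p)[0])-(93,48)),wt*(wproj(hol(p)[1])-(147,82))],[.59,.077,2]);print("holder",wt,o.x,o.fun.round(1),*hol(o.x))
    def g(p):
        a_,b_,a,_=rk(p);return np.r_[fr(p),wt*(wproj(a_+.12*a)-(277,190)),wt*(wproj(b_+.15*a)-(260,305))]
    o=least_squares(g,[.7,-.16,-.4,.037]);W,L,a,_=rk(o.x);print("rack",wt,o.x,np.degrees(o.x[2]),o.fun.round(1),"feet",W,L)
E
python3 d.py
```

```text
Traceback (most recent call last):
  File "d.py", line 10, in <module>
    C=[wz(u,.008) for u in [(216,124),(352,120),(332,275),(227,270)]];print("corners",*C)
       ~~^^^^^^^^
  File "d.py", line 7, in wz
    d=np.array(uv)-c;n=np.linalg.norm(d);th=n/f;v=R@T[:3,:3]@np.r_[d/n*np.sin(th),np.cos(th)];o=R@T[:3,3]+e;return o+v*(z-o[2])/v[2]
                                                    ~^^^^^^^
TypeError: 'function' object is not subscriptable
```

```bash
sed -i 's/T=lambda/TT=lambda/;s/,T(/,TT(/g' c.py; python3 d.py
```

```text
corners [ 0.6447 -0.0341  0.008 ] [ 0.7951 -0.1073  0.008 ] [ 0.6833 -0.2954  0.008 ] [ 0.5556 -0.2139  0.008 ]
0.16715213719468322 -25.944135410959042
0.21885854877353395 -120.71867234617446
0.15149042060467993 147.45252678503812
0.20068444020269605 63.61333429198192
cups by wrist [0.5783 0.1111 0.072 ] [0.614 0.04  0.072]
holder 0.1 [0.5894 0.0754 2.0091] [-0.7  0.4 -0.9  0.7 -1.2 -0.5 -0.6 -1.1 -0.4  0.3 -0.6  0.5] [0.5725 0.1117 0.072 ] [0.6064 0.0392 0.072 ]
rack 0.1 [ 0.7047 -0.1775 -0.4942  0.0367] -28.315147642718483 [-1.1  1.1  0.3 -0.3 -0.6 -0.3 -0.7 -1.  -0.6  0.4 -0.7  0.9] feet [ 0.7284 -0.1335  0.0367] [ 0.6809 -0.2216  0.0367]
holder 0.7 [0.5941 0.0757 2.0291] [ 0.3  0.9  0.7  1.3 -1.1 -1.6 -0.7 -2.5 -1.   0.5 -1.2  0.9] [0.5764 0.1115 0.072 ] [0.6118 0.0398 0.072 ]
rack 0.7 [ 0.7095 -0.1772 -0.4902  0.0296] -28.084475874071604 [ 0.1  3.   1.7  1.7 -0.6 -1.  -0.7 -1.9 -1.  -0.6 -1.5  1.6] feet [ 0.7331 -0.1331  0.0296] [ 0.686  -0.2214  0.0296]
holder 3 [0.596  0.0756 2.0348] [ 0.8  1.1  1.3  1.5 -1.  -2.  -0.7 -3.1 -0.8 -0.1 -0.   0.5] [0.5781 0.1114 0.072 ] [0.6139 0.0398 0.072 ]
rack 3 [ 0.7101 -0.1797 -0.4873  0.0242] -27.92282305103123 [-0.4  4.6  1.4  3.5  0.1 -0.7 -0.  -1.7 -0.2 -1.1 -0.6  1.2] feet [ 0.7335 -0.1355  0.0242] [ 0.6867 -0.2239  0.0242]
```

```bash
python3 plan.py 0.682,-0.107,0.20,-28 0.682,-0.107,0.132,-28
```

```text
0.001 0.009 0.026 -0.1; 0 0.009 0.027 -0.2; 0 -0 0.034 0; 0 -0 0.034 0; 0 0 0 0; 0 0 0 0; 0 0 0 0; 0 0 0 0
end [ 0.68192088 -0.10720649  0.1315913 ] -28.0
```

>>> drive_tool --plan "0.001 0.009 0.026 0; 0 0.009 0.027 0; 0 0 0.034 0; 0 0 0.034 0; 0 0 0 0; 0 0 0 0; 0 0 0 0; 0 0 0 0"

```text
t: 6.22
eef_pos: [0.6832, -0.1084, 0.1145]
tool_rot: [2.694, 1.608, 0.005]
ft_force: [0.2, 0.1, -0.4]
grip_width: 0.0855
finger_force: 0.0
```

>>> drive_tool --plan "0 0 0 0; 0 0 0 0; 0 0 0 0; 0 0 0 0; 0 0 0 0; 0 0 0 0; 0 0 0 0; 0 0 0 0" --gripper 0.12

```text
t: 6.88
eef_pos: [0.6823, -0.1084, 0.1113]
tool_rot: [2.696, 1.609, 0.002]
ft_force: [3.8, -1.9, 5.4]
grip_width: 0.0478
finger_force: 3.1
```

```bash
python3 w.py w2.png | head -3
```

```text
[ 0.6823 -0.1084  0.1113] [[ 0.4749  0.88    0.0022]
 [ 0.88   -0.4749 -0.0008]
 [ 0.0003  0.0023 -1.    ]] 6.8833 297.3186396354542 255.48829410350586 191.34236255886483
```

View pics/w2.png

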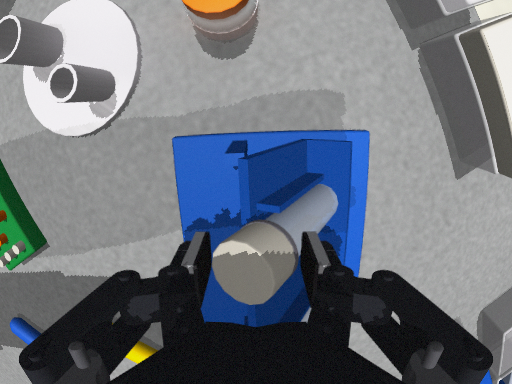

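The cap (255,262) sits between the pads. Now I swing it upright about its foot.

>>> drive_tool --plan "0 0.007 -0.004 0; 0 0.008 -0.004 0; 0 0.008 -0.002 0; 0 0.008 -0.002 0; 0 0.008 -0.001 0; 0 0.007 -0.001 0; 0 0 0 0; 0 0 0 0"

```text
t: 7.6
eef_pos: [0.7213, -0.1296, 0.1233]
tool_rot: [-2.696, -1.609, 0.002]
ft_force: [-0.9, 0.1, 0.0]
grip_width: 0.0476
finger_force: 0.0
```

>>> drive_tool --plan "0 0 0 0; 0 0 0 0; 0 0 0 0; 0 0 0 0; 0 0 0 0; 0 0 0 0; 0 0 -0.003 0; 0 0 -0.005 0" --gripper -1 --newtons 30

```text
t: 8.27
eef_pos: [0.7215, -0.1297, 0.1319]
tool_rot: [-2.697, -1.609, 0.001]
ft_force: [0.1, 0.0, -0.9]
grip_width: 0.0335
finger_force: 29.8
```

>>> drive_tool --plan "0 0 -0.01 0; 0 0 -0.015 0; 0 0 -0.02 0; 0 0 -0.02 0; 0 0 -0.02 0; 0 0 -0.02 0; 0 0 -0.01 0; 0 0 0 0"

```text
t: 8.93
eef_pos: [0.723, -0.1303, 0.2519]
tool_rot: [2.694, 1.608, 0.006]
ft_force: [0.8, 1.1, -0.1]
grip_width: 0.0338
finger_force: 29.9
```

```bash
cat > v.py <<'E'
from h import *
import sys
# scene crop centred on the hold point, 5x, beside wrist
st=r.read_state();s=snapshot("scene");w=snapshot("wrist")
u,v=np.round(proj(s,st["eef_pos"]+[0,0,-.03])).astype(int)
u=np.clip(u,40,472);v=np.clip(v,60,324)
a=cv2.resize(s["color"][v-60:v+60,u-40:u+40],None,fx=4,fy=4,interpolation=cv2.INTER_CUBIC)
b=cv2.resize(w["color"][:,:],(480,360))
W=np.zeros((480,800,3),np.uint8);W[:,:320]=a;W[:360,320:]=b
cv2.imwrite("pics/"+sys.argv[1],cv2.cvtColor(W,cv2.COLOR_RGB2BGR));print("crop origin",u-40,v-60)
E
python3 v.py v1.png
```

```text
crop origin 282 151
```

View pics/v1.png

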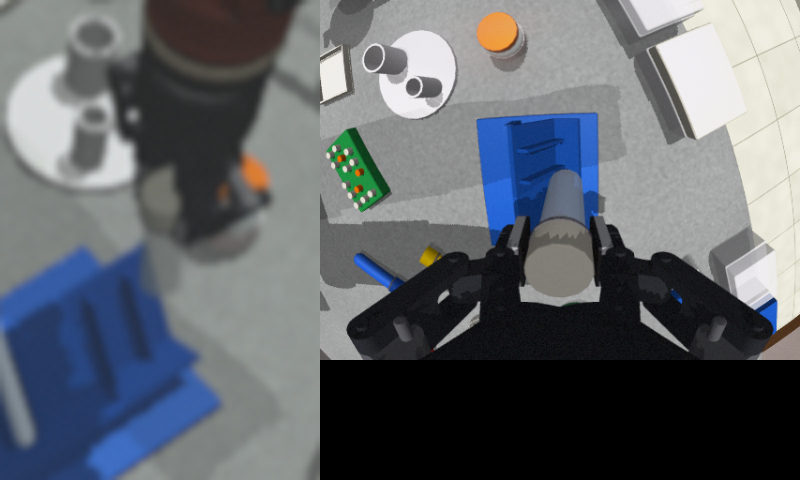

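```bash
python3 plan.py 0.545,0.055,0.245,-28
python3 - <<'E'
from h import *
w=np.load("w.npz");T=w["T"];Tc=np.linalg.inv(T)
def tp(q,f=w["f"],c=w["c"]):
    q=Tc[:3,:3]@np.array(q)+Tc[:3,3];h=np.hypot(q[0],q[1]);return c+f*np.arctan2(h,q[2])/h*q[:2]
for x in (-.014,0,.014): print(x,tp([x,0,.094]))
print("cap top centre",tp([0,0,-.0187-.0075]))
E
```

```text
0.011 -0.035 0.003 -0; 0.011 -0.035 0.003 -0.1; 0.011 -0.035 0.003 -0; 0.011 -0.035 0.003 -0.1; 0.012 -0.035 0.003 -0; 0.012 -0.034 0.003 -0.1; 0.011 -0.035 0.004 -0; 0 0 0 0
end [0.54455911 0.05501017 0.24462647] -28.0
-0.014 [255.35499437 210.32236199]
0 [255.33731883 194.50015791]
0.014 [255.31934957 178.14045154]
cap top centre [255.48902352 272.50486473]
```

>>> drive_tool --plan "0.011 -0.035 0.003 0; 0.011 -0.035 0.003 0; 0.011 -0.035 0.003 0; 0.011 -0.035 0.003 0; 0.012 -0.035 0.003 0; 0.012 -0.034 0.003 0; 0.011 -0.035 0.004 0; 0 0 0 0"

```text
t: 9.7
eef_pos: [0.5404, 0.059, 0.2232]
tool_rot: [-2.691, -1.613, 0.006]
ft_force: [-0.5, -0.3, -0.3]
grip_width: 0.0332
finger_force: 30.2
```

```bash
python3 w.py w3.png | tail -2
python3 - <<'E'
from h import *
w=cv2.imread("pics/w3.png"); cv2.imwrite("pics/w3c.png",cv2.resize(w[0:300,130:430],None,fx=2,fy=2,interpolation=cv2.INTER_CUBIC))
E
```

```text
wcup [259.4 116.9]
scup [322.  165.2]
```

View pics/w3c.png

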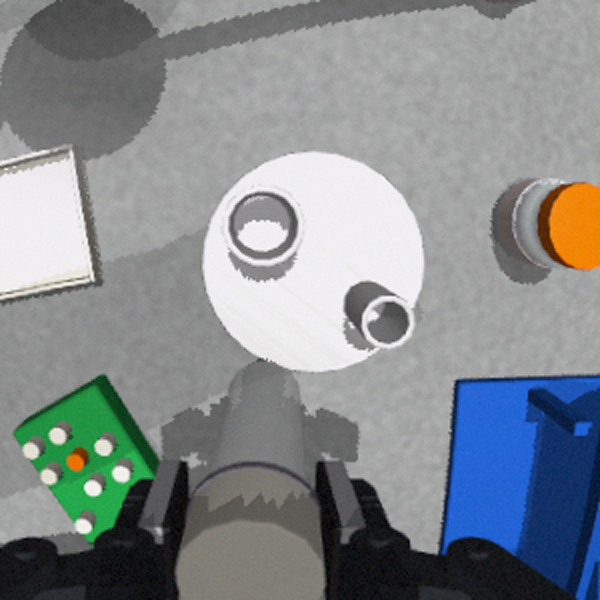

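Wide cup mouth at wrist (262,112), slim mouth at (324,161), tube foot tip at about (262,180) (far edge). The tube is near vertical.

```bash
cat > e.py <<'E'
from h import *
np.set_printoptions(precision=4,suppress=True)
w=np.load("w.npz");T,f,c,R,e=(w[k] for k in "TfcRe")
def toolray(uv,plane_z=None,world_z=None):
    d=np.array(uv)-c;n=np.linalg.norm(d);v=T[:3,:3]@np.r_[d/n*np.sin(n/f),np.cos(n/f)];o=T[:3,3]
    if plane_z is not None: return o+v*(plane_z-o[2])/v[2]
    vw=R@v;ow=R@o+e; k=(world_z-ow[2])/vw[2];return o+v*k
E
python3 - <<'E'
from e import *
for n,uv in dict(wide=(262,112.5),slim=(324,161)).items():
    q=toolray(uv,world_z=.072);print(n,"tool",q,"world",R@q+e)
for z in (.088,.094,.1): print("foot far edge",toolray((262,179.5),plane_z=z))
print("base",np.degrees(np.arccos(-R[2,2])))
E
```

```text
wide tool [0.0659 0.0066 0.1511] world [0.5765 0.1143 0.072 ]
slim tool [0.018  0.07   0.1508] world [0.6097 0.0422 0.072 ]
foot far edge [0.0144 0.0053 0.088 ]
foot far edge [0.0128 0.0055 0.094 ]
foot far edge [0.0113 0.0056 0.1   ]
base 0.328195546540963
```

>>> drive_tool --plan "0.016 -0.001 0.01 0; 0.017 -0.001 0.01 0; 0.017 -0.001 0.01 0; 0.016 -0.002 0.005 0; 0 0 0 0; 0 0 0 0; 0 0 0 0; 0 0 0 0"

```text
t: 10.42
eef_pos: [0.5727, 0.1142, 0.1907]
tool_rot: [2.698, 1.609, 0.0]
ft_force: [0.6, 0.7, 0.1]
grip_width: 0.0333
finger_force: 30.4
```

```bash
python3 w.py w4.png | head -1
python3 - <<'E'
from h import *
w=cv2.imread("pics/w4.png"); cv2.imwrite("pics/w4c.png",cv2.resize(w[100:300,180:350],None,fx=3,fy=3,interpolation=cv2.INTER_CUBIC))
E
```

```text
[0.5727 0.1142 0.1907] [[ 0.4756  0.8797  0.0004]
```

View pics/w4c.png

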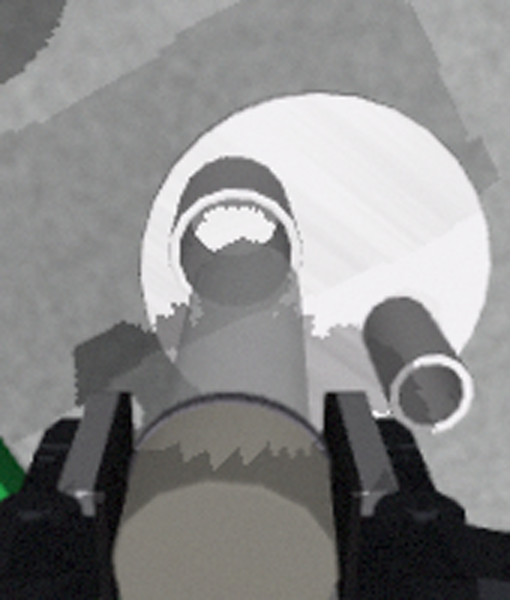

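The crop shows the cup ring centred near (235,251) (wrist (258,184)) and the transparent foot disc near (240,287) (wrist (260,196)), slightly nearer the camera.

Run:
```python
from e import *
q=toolray((258.2,183.5),world_z=.072);print("cup",q,R@q+e)
q=toolray((324-.0,230),world_z=.072);print("slim",q,R@q+e)
for z in (.088,.094,.1): print("foot",toolray((260,195.5),plane_z=z),"edge l/r",toolray((180+188/3,195),plane_z=z)[1],toolray((180+293/3,195),plane_z=z)[1])
```

```text
cup [0.0028 0.0026 0.1187] [0.5764 0.1154 0.072 ]
slim [-0.0441  0.067   0.1188] [0.6107 0.0436 0.072 ]
foot [0.001  0.0038 0.088 ] edge l/r -0.010269944275992201 0.01812008030901303
foot [-0.0009  0.0039  0.094 ] edge l/r -0.010536473437414014 0.018594249459692715
foot [-0.0028  0.004   0.1   ] edge l/r -0.010803002598835824 0.019068418610372395
```

>>> drive_tool --plan "0.001 0 0 0; 0 0 0.01 0; 0 0 0.01 0; 0 0 0.01 0; 0 0 0.01 0; 0 0 0.01 0; 0 0 0.01 0; 0 0 0 0"

```text
t: 11.13
eef_pos: [0.5716, 0.116, 0.1274]
tool_rot: [-2.696, -1.609, 0.005]
ft_force: [0.3, -0.0, -2.1]
grip_width: 0.0334
finger_force: 30.3
```

>>> drive_tool --plan "0 0 0.006 0; 0 0 0.006 0; 0 0 0.005 0; 0 0 0.004 0; 0 0 0.003 0; 0 0 0.003 0; 0 0 0 0; 0 0 0 0"

```text
t: 11.8
eef_pos: [0.5729, 0.116, 0.1034]
tool_rot: [-2.698, -1.61, 0.0]
ft_force: [-0.8, 0.2, -1.4]
grip_width: 0.0337
finger_force: 30.2
```

>>> drive_tool --plan "0 0 0.002 0; 0 0 0.002 0; 0 0 0.002 0; 0 0 0.001 0; 0 0 0 0; 0 0 0 0; 0 0 0 0; 0 0 0 0"

```text
t: 12.47
eef_pos: [0.5732, 0.116, 0.0968]
tool_rot: [2.697, 1.61, 0.001]
ft_force: [-0.9, 0.9, 3.6]
grip_width: 0.0335
finger_force: 29.9
```

>>> drive_tool --plan "0 0 0 0; 0 0 0 0; 0 0 0 0; 0 0 0 0; 0 0 -0.03 0; 0 0 -0.04 0; 0 0 -0.04 0; 0 0 0 0" --gripper 1

```text
t: 13.13
eef_pos: [0.576, 0.1159, 0.2152]
tool_rot: [2.693, 1.607, 0.014]
ft_force: [1.1, -0.1, 1.1]
grip_width: 0.0853
finger_force: 0.0
```

```bash
python3 v.py v2.png; python3 plan.py 0.63,-0.17,0.27,-28 0.631,-0.193,0.215,-28
```

```text
crop origin 270 77
-0.028 0.023 -0.005 -0; -0.028 0.023 -0.005 -0; -0.028 0.023 -0.005 -0.1; -0.028 0.023 -0.006 -0; -0.028 0.023 -0.005 -0.1; -0.029 0.023 -0.006 -0; -0.028 0.023 -0.005 -0.1; -0.029 0.023 -0.006 -0
-0.01 0.006 0.028 -0; -0.009 0.006 0.027 -0; 0 0 0 0; 0 0 0 0; 0 0 0 0; 0 0 0 0; 0 0 0 0; 0 0 0 0
end [ 0.63112518 -0.19263879  0.21543596] -28.0
```

View pics/v2.png

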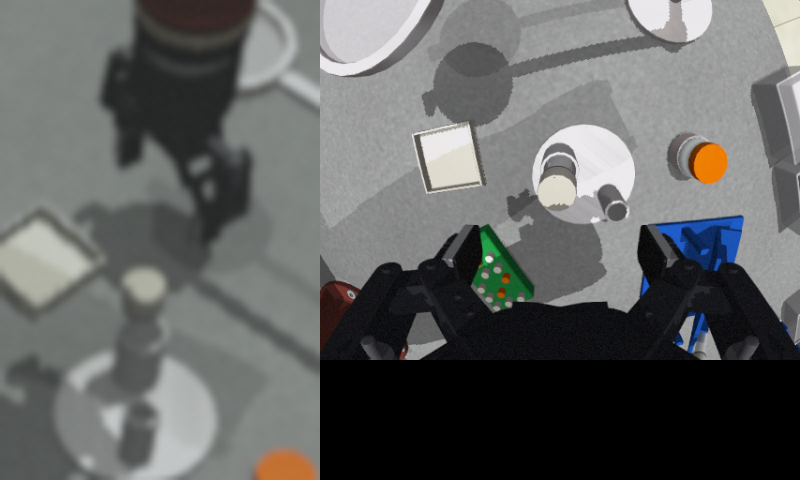

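The wide tube stands in its cup (cap at scene crop (145,285), body inside the rim). On to the slim tube.

>>> drive_tool --plan "-0.028 0.023 -0.005 0; -0.028 0.023 -0.005 0; -0.028 0.023 -0.005 0; -0.028 0.023 -0.005 0; -0.028 0.023 -0.005 0; -0.028 0.023 -0.005 0; -0.028 0.023 -0.005 0; -0.028 0.023 0 0"

```text
t: 13.9
eef_pos: [0.6284, -0.1702, 0.2408]
tool_rot: [-2.697, -1.609, 0.001]
ft_force: [0.7, 0.0, 0.2]
grip_width: 0.0856
finger_force: 0.0
```

```bash
python3 plan.py 0.624,-0.19,0.19,-28 0.624,-0.19,0.152,-28
python3 - <<'E'
from h import *
st=r.read_state();p=snapshot("wrist");save(p,"w5.png")
R=Ro.from_rotvec(st["tool_rot"]).as_matrix();np.savez("w.npz",T=p["tool_from_camera"],f=p["fx"],c=[p["cx"],p["cy"]],R=R,e=st["eef_pos"])
from e import toolray
print(st["eef_pos"])
im=p["color"].astype(int);m=((im.min(2)>120)&(im.max(2)-im.min(2)<45)).astype(np.uint8)
n,l,s,c=cv2.connectedComponentsWithStats(m)
for i in range(1,n):
    if 60<s[i,4]<3000 : print(s[i],c[i].round(1))
E
```

```text
-0.01 0.003 0.035 -0.2; -0.009 0.002 0.035 -0.1; -0 0 0.038 -0; 0 0 0 0; 0 0 0 0; 0 0 0 0; 0 0 0 0; 0 0 0 0
end [ 0.6238377  -0.18935422  0.15154261] -28.0
[ 0.6284 -0.1702  0.2408]
[401   0  43  88 250] [422.5  42.6]
[274 178  43  36 470] [294.8 195. ]
[241 205  36  16 269] [261.3 212.7]
[   0  286   56   80 2187] [ 20.1 317.4]
[ 161  298  134   36 2561] [226.4 313. ]
[  84  333   51   51 1389] [107.  360.7]
[ 379  333   38   51 1204] [398.8 356.7]
[493 332  19  43 274] [504.7 353. ]
```

Run:
```python
from e import *
Tc=np.linalg.inv(T)
def wp(X):
    q=Tc[:3,:3]@(R.T@(np.array(X)-e))+Tc[:3,3];h=np.hypot(q[0],q[1]);return (c+f*np.arctan2(h,q[2])/h*q[:2]).round(1)
a=np.array([-.5*.883,.5*.469,.866])
for s in (.05,.09,.118,.134,.15): print(s,wp(np.array([.6835,-.2215,.034])+s*a))
p=snapshot("wrist")
for fn in (look_for,mark_of): print([(x["location"],x["conf"]) for x in fn("slim_tube",p)])
im=cv2.imread("pics/w5.png")
for v in range(190,300,12): 
    row=im[v,200:340].astype(int); ok=np.where((row[:,2]>row[:,0]*.8)&(row.max(1)-row.min(1)<50)&(row.min(1)>60))[0]+200
    print(v,ok.min() if len(ok) else None,ok.max() if len(ok) else None,len(ok))
```

```text
0.05 [299.7 192.4]
0.09 [284.3 202.9]
0.118 [271.1 211.8]
0.134 [262.4 217.6]
0.15 [252.7 224.1]
[([265.2, 200.9], 0.77), ([137.4, 24.7], 0.74)]
[([308.8, 173.8], 0.59)]
190 200 309 37
202 200 294 54
214 200 339 65
226 200 339 114
238 200 339 130
250 200 339 140
262 209 338 130
274 208 338 131
286 200 339 140
298 200 339 136
```

>>> drive_tool --plan "-0.01 0.003 0.035 0; -0.009 0.002 0.035 0; 0 0 0.038 0; 0 0 0 0; 0 0 0 0; 0 0 0 0; 0 0 0 0; 0 0 0 0"

```text
t: 14.77
eef_pos: [0.6255, -0.1879, 0.1366]
tool_rot: [2.694, 1.609, 0.004]
ft_force: [0.7, 0.2, 0.4]
grip_width: 0.0851
finger_force: 0.0
```

>>> drive_tool --plan "0 0 0 0; 0 0 0 0; 0 0 0 0; 0 0 0 0; 0 0 0 0; 0 0 0 0; 0 0 0 0; 0 0 0 0" --gripper -0.15

```text
t: 15.43
eef_pos: [0.6239, -0.1876, 0.1334]
tool_rot: [-2.698, -1.61, -0.0]
ft_force: [-0.5, 1.8, 0.3]
grip_width: 0.0364
finger_force: 0.0
```

>>> drive_tool --plan "0 0.008 -0.004 0; 0 0.009 -0.004 0; 0 0.009 -0.003 0; 0 0.009 -0.003 0; 0 0.009 -0.002 0; 0 0.007 -0.001 0; 0 0.007 -0.001 0; 0 0 0 0"

```text
t: 16.1
eef_pos: [0.6757, -0.2157, 0.1513]
tool_rot: [2.698, 1.609, 0.0]
ft_force: [0.0, -0.7, 0.6]
grip_width: 0.0362
finger_force: 0.0
```

>>> drive_tool --plan "0 0 0 0; 0 0 0 0; 0 0 0 0; 0 0 0 0; 0 0 0 0; 0 0 0 0; 0 0 -0.003 0; 0 0 -0.005 0" --gripper -1

```text
t: 16.77
eef_pos: [0.6743, -0.2148, 0.159]
tool_rot: [-2.696, -1.609, 0.002]
ft_force: [-0.4, -1.4, -0.4]
grip_width: 0.0191
finger_force: 29.3
```

>>> drive_tool --plan "0 0 -0.01 0; 0 0 -0.015 0; 0 0 -0.02 0; 0 0 -0.02 0; 0 0 -0.02 0; 0 0 -0.02 0; 0 0 -0.005 0; 0 0 0 0"

```text
t: 17.43
eef_pos: [0.6756, -0.2155, 0.2719]
tool_rot: [2.695, 1.608, 0.003]
ft_force: [0.7, 0.2, -0.6]
grip_width: 0.0196
finger_force: 29.3
```

```bash
python3 plan.py 0.595,-0.01,0.265,-28
```

```text
0.024 -0.028 0.004 -0.1; 0.024 -0.028 0.004 -0; 0.024 -0.028 0.004 -0.1; 0.024 -0.028 0.005 -0; 0.023 -0.028 0.004 -0.1; 0.024 -0.028 0.005 -0; 0 0 0 0; 0 0 0 0
end [ 0.59510877 -0.01006133  0.26464273] -28.0
```

>>> drive_tool --plan "0.026 -0.031 0.004 0; 0.026 -0.031 0.004 0; 0.026 -0.031 0.004 0; 0.026 -0.031 0.006 0; 0.026 -0.031 0.006 0; 0.026 -0.031 0.006 0; 0.01 -0.002 0.006 0; 0 0 0 0"

```text
t: 18.1
eef_pos: [0.5868, 0.0233, 0.2311]
tool_rot: [-2.693, -1.614, 0.003]
ft_force: [0.2, -0.6, -0.5]
grip_width: 0.0191
finger_force: 29.5
```

>>> drive_tool --plan "0 0 0 0; 0 0 0 0; 0 0 0 0; 0 0 0 0; 0 0 0 0; 0 0 0 0; 0 0 0 0; 0 0 0 0"

```text
t: 18.77
eef_pos: [0.5884, 0.02, 0.2335]
tool_rot: [2.698, 1.609, 0.0]
ft_force: [-1.0, -0.8, -0.7]
grip_width: 0.0192
finger_force: 29.5
```

```bash
python3 w.py w6.png | head -1
python3 - <<'E'
from h import *
w=cv2.imread("pics/w6.png"); cv2.imwrite("pics/w6c.png",cv2.resize(w[60:260,160:360],None,fx=3,fy=3,interpolation=cv2.INTER_CUBIC))
from e import *
Tc=np.linalg.inv(T)
def wp(q):
    q=Tc[:3,:3]@np.array(q)+Tc[:3,3];h=np.hypot(q[0],q[1]);return (c+f*np.arctan2(h,q[2])/h*q[:2]).round(1)
print("foot pred",wp([0,0,.118]),"cup pred",wp(R.T@(np.array([.610,.043,.072])-e)))
E
```

```text
[0.5884 0.02   0.2335] [[ 0.4751  0.88    0.0001]
foot pred [255.3 186.7] cup pred [263.1 146.7]
```

View pics/w6c.png

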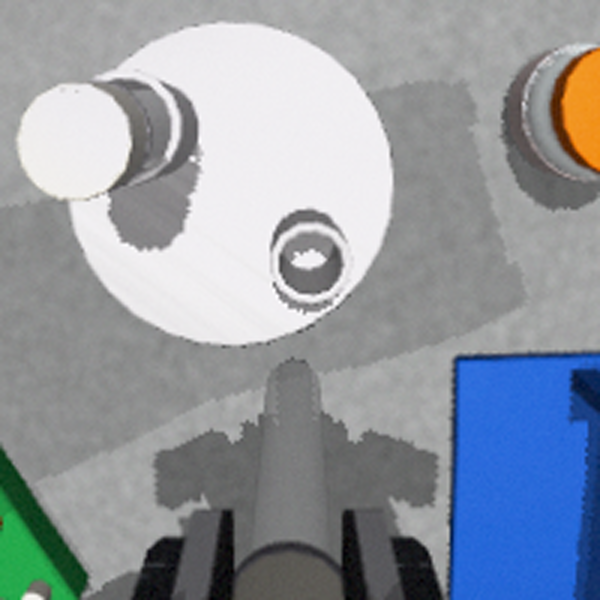

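Slim cup mouth at wrist (264,147), slim tube foot tip at (258,180). The wide tube stands in its cup to the left. Both agree with the prediction.

Run:
```python
from e import *
q=toolray((263.7,147.3),world_z=.072);print("cup",q,R@q+e)
for z in (.11,.118): print("far edge",toolray((257.6,180),plane_z=z),"w",toolray((266.6,186),plane_z=z)[1]-toolray((248.8,186),plane_z=z)[1])
```

```text
cup [0.0299 0.0087 0.1615] [0.6103 0.0421 0.072 ]
far edge [0.0083 0.002  0.11  ] w 0.015661956417471135
far edge [0.0063 0.0021 0.118 ] w 0.01615921600270709
```

>>> drive_tool --plan "0.01 0.002 0.008 0; 0.01 0.002 0.008 0; 0.01 0.0025 0.008 0; 0 0 0.004 0; 0 0 0 0; 0 0 0 0; 0 0 0 0; 0 0 0 0"

```text
t: 19.48
eef_pos: [0.6084, 0.0433, 0.206]
tool_rot: [2.698, 1.609, 0.001]
ft_force: [-0.0, -0.2, -1.3]
grip_width: 0.0186
finger_force: 29.5
```

```bash
python3 w.py w7.png | head -1
python3 - <<'E'
from e import *
im=cv2.imread("pics/w7.png");g=im[150:230,225:290].min(2)
Tc=np.linalg.inv(T)
def wp(q):
    q=Tc[:3,:3]@np.array(q)+Tc[:3,3];h=np.hypot(q[0],q[1]);return (c+f*np.arctan2(h,q[2])/h*q[:2]).round(1)
C=R.T@(np.array([.6103,.0421,.072])-e);print("cup in tool",C,wp(C),"foot",wp([0,.002,.118]))
p=snapshot("wrist");print([(x["location"],x["conf"]) for x in mark_of("slim_cup",p)],[(x["location"],x["conf"]) for x in mark_of("slim_tube",p)])
E
```

```text
[0.6084 0.0433 0.206 ] [[ 0.475   0.88    0.0007]
cup in tool [-0.0002  0.0021  0.134 ] [257.5 182.4] foot [257.5 186.7]
[([259.0, 181.0], 0.96)] [([253.5, 184.0], 0.84)]
```

Aligned. Descending.

>>> drive_tool --plan "0 0 0.01 0; 0 0 0.01 0; 0 0 0.01 0; 0 0 0.01 0; 0 0 0.01 0; 0 0 0.01 0; 0 0 0 0; 0 0 0 0"

```text
t: 20.35
eef_pos: [0.6078, 0.0436, 0.1446]
tool_rot: [-2.697, -1.609, 0.002]
ft_force: [0.1, 1.1, -0.0]
grip_width: 0.0193
finger_force: 29.5
```

>>> drive_tool --plan "0 0 0.004 0; 0 0 0.003 0; 0 0 0.002 0; 0 0 0.002 0; 0 0 0.001 0; 0 0 0 0; 0 0 0 0; 0 0 0 0"

```text
t: 21.02
eef_pos: [0.6084, 0.0435, 0.1336]
tool_rot: [2.698, 1.61, 0.0]
ft_force: [-0.3, 0.0, 0.1]
grip_width: 0.0196
finger_force: 29.5
```

>>> drive_tool --plan "0 0 0.001 0; 0 0 0.001 0; 0 0 0.001 0; 0 0 0.001 0; 0 0 0.001 0; 0 0 0 0; 0 0 0 0; 0 0 0 0"

```text
t: 21.68
eef_pos: [0.6087, 0.0435, 0.1292]
tool_rot: [2.697, 1.61, 0.001]
ft_force: [-1.7, -0.1, 5.1]
grip_width: 0.0192
finger_force: 29.7
```

>>> drive_tool --plan "0 0 0 0; 0 0 0 0; 0 0 0 0; 0 0 0 0; 0 0 -0.03 0; 0 0 -0.04 0; 0 0 -0.04 0; 0 0 -0.04 0" --gripper 1

```text
t: 22.35
eef_pos: [0.6078, 0.0436, 0.2799]
tool_rot: [-2.697, -1.61, 0.001]
ft_force: [0.2, -0.0, 1.1]
grip_width: 0.0853
finger_force: 0.0
```

>>> drive_tool --plan "0.02 -0.02 -0.02 0; 0 -0.03 -0.02 0; 0 -0.03 -0.02 0; 0 -0.03 0 0; 0 -0.03 0 0; 0 -0.03 0 0; 0 0 0 0; 0 0 0 0"

```text
t: 23.02
eef_pos: [0.4675, 0.1425, 0.3391]
tool_rot: [2.696, 1.612, 0.002]
ft_force: [0.2, 0.6, 0.1]
grip_width: 0.0852
finger_force: 0.0
```

```bash
python3 w.py w8.png | head -1
cat > l.py <<'E'
from h import *
import e as E
np.set_printoptions(precision=4,suppress=True)
for k in range(3):
    s=snapshot("scene");t=snapshot("top");w=snapshot("wrist")
    for n in ["lens_center","lens_handle"]:
        z=dict(lens_center=.216,lens_handle=.255)[n]
        A=[mark_of(n,p) for p in (s,t,w)]
        for nm,p,a in zip("stw",(s,t,w),A):
            if a:
                u=a[0]["location"]; X=at_z(p,u,z) if nm!="w" else E.R@E.toolray(u,world_z=z)+E.e
                print(n,nm,np.round(u),round(a[0]["conf"],2),X[:2])
for n in ["wide_tube","slim_tube","wide_cup","slim_cup"]: print(n,[[(np.round(x["location"]).tolist(),round(x["conf"],2)) for x in mark_of(n,p)[:2]] for p in (s,w)])
print(r.read_state()["eef_pos"],r.read_state()["q"])
E
python3 l.py
```

```text
[0.4675 0.1425 0.3391] [[ 0.4734  0.8809  0.0015]
lens_center s [327.  90.] 0.85 [0.55   0.2934]
lens_handle s [313.  70.] 0.71 [0.4862 0.3133]
lens_handle t [182. 188.] 0.65 [0.535  0.0802]
lens_center s [324.  88.] 0.76 [0.5369 0.2969]
lens_center w [260. 230.] 0.66 [0.45  0.101]
lens_handle s [312.  70.] 0.58 [0.4846 0.3146]
lens_center s [325.  88.] 0.78 [0.5417 0.2995]
lens_center t [195. 186.] 0.66 [0.5513 0.0431]
lens_center w [359. 163.] 0.22 [0.5642 0.1159]
lens_handle s [313.  70.] 0.84 [0.486  0.3138]
wide_tube [[([138.0, 331.0], 0.86), ([168.0, 227.0], 0.78)], [([355.0, 320.0], 0.84), ([228.0, 310.0], 0.73)]]
slim_tube [[([304.0, 191.0], 0.57)], [([357.0, 162.0], 0.65)]]
wide_cup [[([306.0, 179.0], 0.71), ([305.0, 161.0], 0.68)], [([326.0, 135.0], 0.74)]]
slim_cup [[([305.0, 178.0], 0.83)], [([370.0, 171.0], 0.7)]]
[0.4682 0.1418 0.3385] [ 0.026  -0.1768  0.0202  1.7677  0.0001  2.0915]
```

```bash
cat > m.py <<'E'
from h import *
import e as E
np.set_printoptions(precision=4,suppress=True)
st=r.read_state();R=Ro.from_rotvec(st["tool_rot"]).as_matrix()
P={n:snapshot(n) for n in ("scene","top","wrist")};save(P["wrist"],"w9.png");save(P["top"],"t9.png");save(P["scene"],"s9.png")
w=P["wrist"];Tc=np.linalg.inv(w["tool_from_camera"]);c=np.array([w["cx"],w["cy"]])
E.R,E.e=R,st["eef_pos"]
def px(n,X):
    if n!="wrist": return np.array(proj(P[n],X))
    q=Tc[:3,:3]@(R.T@(np.array(X)-E.e))+Tc[:3,3];h=np.hypot(q[0],q[1]);return c+w["fx"]*np.arctan2(h,q[2])/h*q[:2]
def back(n,u,z): return at_z(P[n],u,z) if n!="wrist" else E.R@E.toolray(u,world_z=z)+E.e
import sys
H0=list(map(float,sys.argv[1:3]));
for n in P:
    u0=px(n,H0+[.255]);k=12 if n!="wrist" else 25;im=P[n]["color"].astype(int)
    x0,y0=(u0-k).astype(int).clip(0);sub=im[y0:y0+2*k,x0:x0+2*k]
    if sub.size==0: print(n,"out",u0);continue
    d=(sub.max(2)<60).astype(np.uint8);N,l,s,ce=cv2.connectedComponentsWithStats(d)
    for i in range(1,N):
        if s[i,4]>4:
            u=ce[i]+[x0,y0];print("handle",n,"pred",u0.round(1),"blob",u.round(1),s[i],back(n,u,.249)[:2])
E
python3 m.py 0.484 0.318
python3 - <<'E'
from h import *
P={n:snapshot(n) for n in ("scene","top")}
for n,(u,v) in dict(scene=(327,88),top=(117,188)).items():
    im=P[n]["color"];g=cv2.cvtColor(im,cv2.COLOR_RGB2GRAY);sub=g[v-25:v+25,u-25:u+25]
    m=(sub>170).astype(np.uint8);cs,_=cv2.findContours(m,cv2.RETR_CCOMP,cv2.CHAIN_APPROX_NONE)
    for c in cs:
        if len(c)>30:
            e=cv2.fitEllipse(c);uu=np.array(e[0])+[u-25,v-25];print(n,uu,e[1],len(c),at_z(P[n],uu,.213)[:2])
# post base disc (z~0.01) by look
im=P["top"]["color"];g=cv2.cvtColor(im,cv2.COLOR_RGB2GRAY);m=(g[110:160,130:180]>150).astype(np.uint8);N,l,s,ce=cv2.connectedComponentsWithStats(m)
for i in range(1,N):
    if s[i,4]>100: u=ce[i]+[130,110];print("base",u,s[i],at_z(P["top"],u,.012)[:2])
E
```

```text
handle scene pred [312.7  69.2] blob [302.2  70.9] [ 0  5  6 19 86] [0.456  0.3007]
handle scene pred [312.7  69.2] blob [311.8  69.9] [10  6  5 15 45] [0.4806 0.3199]
handle top pred [107.1 203.4] blob [106.  191.5] [ 0  0 24  2 44] [0.5244 0.3261]
handle top pred [107.1 203.4] blob [ 95. 203.] [ 0 10  1  5  5] [0.4862 0.359 ]
handle wrist pred [165.6  -1.5] blob [170.4   6.9] [ 12   0  32  18 353] [0.4835 0.3117]
scene [326.60080338  85.52133179] (22.29583168029785, 31.765121459960938) 91 [0.53992349 0.31560063]
base [134.72173913 130.47826087] [  0   8  11  26 115] [0.81344186 0.30640317]
base [158.98181818 126.04090909] [ 18   8  21  18 220] [0.83239754 0.21267425]
base [147.64705882 137.84117647] [  8  13  23  26 340] [0.78382763 0.25472753]
```

```bash
python3 plan.py 0.482,0.317,0.35,72
```

```text
0.011 -0.005 0 -6.7; 0.011 -0.003 0.001 -6.7; 0.012 -0.002 0 -6.7; 0.012 -0.001 0.001 -6.7; 0.012 0.001 0 -6.7; 0.011 0.002 0.001 -6.7; 0.011 0.003 0 -6.7; 0.011 0.005 0.001 -6.7
0.01 0.006 0 -6.7; 0.009 0.007 0.001 -6.7; 0.009 0.008 0 -6.7; 0.008 0.009 0.001 -6.7; 0.006 0.009 0 -6.6; 0.006 0.01 0.001 -6.7; 0.004 0.011 0 -6.6; 0 0 0 0
end [0.48185766 0.31694736 0.35017526] 72.0
```

>>> drive_tool --plan "0.011 -0.005 0 -6.7; 0.011 -0.003 0.001 -6.7; 0.012 -0.002 0 -6.7; 0.012 -0.001 0.001 -6.7; 0.012 0.001 0 -6.7; 0.011 0.002 0.001 -6.7; 0.011 0.003 0 -6.7; 0.011 0.005 0.001 -6.7"

```text
t: 25.73
eef_pos: [0.4764, 0.2364, 0.3346]
tool_rot: [1.674, 2.658, 0.0]
ft_force: [0.4, -0.4, -0.8]
grip_width: 0.0853
finger_force: 0.0
```

>>> drive_tool --plan "0.01 0.006 0 -6.7; 0.009 0.007 0.001 -6.7; 0.009 0.008 0 -6.7; 0.008 0.009 0.001 -6.7; 0.006 0.009 0 -6.6; 0.006 0.01 0.001 -6.7; 0.004 0.011 0 -6.6; 0 0 0 0"

```text
t: 26.4
eef_pos: [0.4817, 0.3184, 0.331]
tool_rot: [-0.482, -3.104, -0.0]
ft_force: [-0.5, 0.2, -1.0]
grip_width: 0.0855
finger_force: 0.0
```

```bash
python3 m.py 0.482 0.318
python3 - <<'E'
from h import *
import e as E
st=r.read_state();R=Ro.from_rotvec(st["tool_rot"]).as_matrix();p=snapshot("wrist");E.R,E.e=R,st["eef_pos"];print(E.e,R[:,1])
for n,z in (("lens_center",.216),("lens_handle",.255)):
    for a in mark_of(n,p)[:2]: print(n,np.round(a["location"]),a["conf"],(R@E.toolray(a["location"],world_z=z)+E.e)[:2])
g=cv2.cvtColor(p["color"],cv2.COLOR_RGB2GRAY);m=(g>165).astype(np.uint8);cs,_=cv2.findContours(m,cv2.RETR_CCOMP,cv2.CHAIN_APPROX_NONE)
for c in cs:
    if len(c)>150: e=cv2.fitEllipse(c);print(np.round(e[0]),np.round(e[1]),len(c),(R@E.toolray(e[0],world_z=.22)+E.e)[:2])
E
```

```text
handle scene pred [312.1  69. ] blob [311.8  69.7] [10  7  5 15 46] [0.4802 0.3212]
handle top pred [107.1 204. ] blob [104.5 200.7] [  0   0  22  17 227] [0.4938 0.3288]
handle wrist pred [254.8 201.1] blob [257.1 202.1] [ 18   5  22  41 728] [0.4846 0.319 ]
[0.4818 0.3167 0.3315] [ 0.3129  0.9498 -0.0002]
lens_center [264. 250.] 0.91 [0.5445 0.3052]
lens_center [  8. 293.] 0.22 [ 0.5186 -0.0785]
lens_handle [254. 201.] 0.7 [0.481  0.3156]
[397. 353.] [28. 39.] 165 [0.7602 0.4255]
[154. 247.] [49. 69.] 254 [0.5068 0.2019]
[264. 259.] [108. 118.] 412 [0.5522 0.3022]
[262. 248.] [88. 97.] 302 [0.5399 0.3039]
[482.  55.] [48. 85.] 214 [0.4175 0.5861]
```

Run:
```python
from plan import *
P=np.array([.804,.228]);w=[(0.482,0.318,.253,72.)]
plan(w)
h=np.array([.482,.318]);a0=np.degrees(np.arctan2(*(h-P)[::-1]));print(a0,np.linalg.norm(h-P))
pts=[]
for k in range(1,17):
    a=np.radians(a0+49*k/16);pts.append((P[0]+.334*np.cos(a),P[1]+.334*np.sin(a),.253,72+49*k/16))
plan(pts,pos=[.482,.318,.253-r.hold_point_z],yaw=72.)
```

```text
0 0.001 0.032 -0.1; 0 0 0.033 -0; 0 0.001 0.032 -0.1; 0 0 0 0; 0 0 0 0; 0 0 0 0; 0 0 0 0; 0 0 0 0
end [0.48256183 0.31828907 0.25333713] 72.0
164.3841571259513 0.33434114314573976
-0.002 -0.018 0 -3.1; -0.001 -0.018 0 -3; -0.001 -0.017 0 -3.1; -0.001 -0.018 0 -3.1; -0.001 -0.018 0 -3; -0.002 -0.018 0 -3.1; -0.001 -0.018 0 -3; -0.001 -0.017 0 -3.1
-0.001 -0.018 0 -3.1; -0.001 -0.018 0 -3; -0.002 -0.018 0 -3.1; -0.001 -0.018 0 -3.1; -0.001 -0.018 0 -3; -0.001 -0.017 0 -3.1; -0.002 -0.018 0 -3; -0.001 -0.018 0 -3.1
end [0.52529394 0.04424599 0.253     ] 121.0
```

>>> drive_tool --plan "0 0 0.032 0; 0 0.001 0.033 0; 0 0 0.032 0; 0 0 0 0; 0 0 0 0; 0 0 0 0; 0 0 0 0; 0 0 0 0"

```text
t: 27.37
eef_pos: [0.4833, 0.3182, 0.2371]
tool_rot: [0.493, 3.099, 0.003]
ft_force: [-0.6, -0.2, 0.0]
grip_width: 0.0854
finger_force: 0.0
```

>>> drive_tool --plan "0 0 0 0; 0 0 0 0; 0 0 0 0; 0 0 0 0; 0 0 0 0; 0 0 0 0; 0 0 0 0; 0 0 0 0" --gripper -0.2

```text
t: 28.03
eef_pos: [0.4821, 0.3179, 0.2344]
tool_rot: [-0.493, -3.103, -0.0]
ft_force: [-0.3, 0.8, -0.1]
grip_width: 0.0342
finger_force: 0.0
```

>>> drive_tool --plan "-0.001 -0.009 0 -1.5; -0.001 -0.014 0 -2.4; -0.001 -0.017 0 -3.1; -0.001 -0.018 0 -3.1; -0.001 -0.018 0 -3; -0.002 -0.018 0 -3.1; -0.001 -0.018 0 -3; -0.001 -0.017 0 -3.1"

```text
t: 28.7
eef_pos: [0.4724, 0.1892, 0.2347]
tool_rot: [-0.121, 3.138, 0.001]
ft_force: [2.1, 2.3, 0.6]
grip_width: 0.0341
finger_force: 1.1
```

```bash
cat > n.py <<'E'
from h import *
import e as E
st=r.read_state();R=Ro.from_rotvec(st["tool_rot"]).as_matrix();s=snapshot("scene");p=snapshot("wrist");E.R,E.e=R,st["eef_pos"];print(st["eef_pos"],st["q"].round(2),st["finger_force"])
for n,z in (("lens_center",.216),("lens_handle",.255)):
    for a in mark_of(n,p)[:1]: print(n,"w",np.round(a["location"]),a["conf"],(R@E.toolray(a["location"],world_z=z)+E.e)[:2])
    for a in mark_of(n,s)[:1]: print(n,"s",np.round(a["location"]),a["conf"],at_z(s,a["location"],z)[:2])
E
python3 n.py
```

```text
[0.4724 0.1892 0.2347] [ 0.12 -0.17 -0.17  1.58  0.    0.05] 1.1171863228082657
lens_center w [273. 319.] 0.77 [0.5389 0.2063]
lens_center s [311. 106.] 0.58 [0.5356 0.2047]
lens_handle w [271. 269.] 0.64 [0.4737 0.1964]
lens_handle s [292.  91.] 0.61 [0.4695 0.1967]
```

>>> drive_tool --plan "-0.001 -0.018 0 -3.1; -0.001 -0.018 0 -3; -0.002 -0.018 0 -3.1; -0.001 -0.018 0 -3.1; -0.001 -0.018 0 -3; -0.001 -0.017 0 -3.1; -0.002 -0.018 0 -3; -0.001 -0.014 0 -2.4"

```text
t: 29.67
eef_pos: [0.5171, 0.0588, 0.2344]
tool_rot: [0.766, -3.047, -0.001]
ft_force: [-0.1, 2.9, 1.3]
grip_width: 0.0341
finger_force: 1.1
```

```bash
python3 n.py; python3 n.py
```

```text
[0.5171 0.0588 0.2344] [-0.14 -0.14 -0.14  1.57  0.   -0.63] 1.0822908952832222
lens_center w [270. 321.] 0.75 [0.5738 0.1005]
lens_center s [307. 136.] 0.68 [0.5765 0.0901]
lens_handle w [273. 272.] 0.78 [0.5161 0.0678]
lens_handle s [288. 127.] 0.6 [0.5234 0.0609]
[0.5165 0.0598 0.2345] [-0.14 -0.14 -0.14  1.57  0.   -0.63] 0.0
lens_center w [269. 320.] 0.69 [0.572  0.1003]
lens_center s [307. 134.] 0.85 [0.574  0.0953]
lens_handle w [267. 274.] 0.87 [0.518 0.067]
lens_handle s [287. 126.] 0.8 [0.5188 0.065 ]
```

>>> drive_tool --plan "0 -0.008 0 -1.3; -0.001 -0.008 0 -1.3; -0.001 -0.008 0 -1.3; 0 -0.006 0 -1.1; 0 0 0 0; 0 0 0 0; 0 0 0 0; 0 0 0 0"

```text
t: 30.93
eef_pos: [0.5333, 0.0341, 0.2346]
tool_rot: [-0.893, 3.012, -0.0]
ft_force: [-0.0, -0.5, -0.7]
grip_width: 0.0344
finger_force: 0.0
```

```bash
python3 n.py; python3 n.py|tail -4
```

```text
[0.5333 0.0341 0.2346] [-0.18 -0.1  -0.1   1.57  0.   -0.76] 0.0
lens_center w [270. 319.] 0.67 [0.5847 0.0792]
lens_center s [309. 140.] 0.59 [0.5884 0.0765]
lens_handle w [273. 274.] 0.64 [0.5324 0.0435]
lens_handle s [290. 131.] 0.66 [0.536  0.0519]
lens_center w [269. 320.] 0.69 [0.586  0.0794]
lens_center s [309. 140.] 0.56 [0.5882 0.079 ]
lens_handle w [272. 278.] 0.82 [0.5347 0.0439]
lens_handle s [288. 133.] 0.76 [0.5331 0.0421]
```

>>> drive_tool --plan "0 0.006 0 0; 0 0 0 0; 0 0 0 0; 0 0 0 0; 0 0 -0.02 0; 0 0 -0.035 0; 0 0 -0.035 0; 0 0 0 0" --gripper 0.6

```text
t: 32.2
eef_pos: [0.5317, 0.0385, 0.3314]
tool_rot: [-0.891, 3.004, -0.006]
ft_force: [1.3, 0.4, 1.3]
grip_width: 0.0681
finger_force: 0.0
```

>>> drive_tool --plan "0.02 0 -0.02 0; 0.03 0 -0.02 0; 0.03 0 0 0; 0.03 0 0 0; 0 0 0 0; 0 0 0 0; 0 0 0 0; 0 0 0 0"

```text
t: 32.87
eef_pos: [0.4385, -0.021, 0.3642]
tool_rot: [-0.894, 3.012, 0.001]
ft_force: [0.8, 0.3, -0.9]
grip_width: 0.0682
finger_force: 0.0
```

```bash
python3 n.py
python3 - <<'E'
from h import *
s=snapshot("scene");t=snapshot("top")
for n in ("wide_tube","slim_tube","wide_cup","slim_cup","lens_center"): print(n,[[(np.round(x["location"]).tolist(),round(x["conf"],2)) for x in mark_of(n,p)[:5]] for p in (s,t)])
print("expected feet",[(np.round(proj(s,X)),np.round(proj(t,X))) for X in ([.5764,.1154,.012],[.6103,.0421,.012])])
E
```

```text
[ 0.4385 -0.021   0.3642] [-0.35 -0.3  -0.04  1.84  0.   -0.92] 0.0
lens_center w [257. 318.] 0.77 [0.5868 0.0781]
lens_center s [307. 142.] 0.58 [0.585  0.0685]
lens_handle w [256. 296.] 0.76 [0.5339 0.0423]
lens_handle s [290. 132.] 0.77 [0.5362 0.0468]
wide_tube [[([170.0, 225.0], 0.8), ([222.0, 252.0], 0.78), ([137.0, 331.0], 0.71), ([190.0, 183.0], 0.66), ([246.0, 176.0], 0.21)], [([369.0, 236.0], 0.78), ([240.0, 273.0], 0.65), ([287.0, 262.0], 0.63), ([287.0, 214.0], 0.49)]]
slim_tube [[([303.0, 160.0], 0.64), ([302.0, 190.0], 0.51)], []]
wide_cup [[([304.0, 161.0], 0.81), ([297.0, 257.0], 0.15)], []]
slim_cup [[], []]
lens_center [[([310.0, 140.0], 0.86)], []]
expected feet [(array([304., 170.]), array([182., 190.])), (array([304., 190.]), array([201., 182.]))]
```

```bash
python3 -c "
from rig import job_done; print(job_done())"
```

```text
the job is handed in; nothing more can be done
None
```

The job is handed in at about 33 s: both tubes were released in their own cups (wide in wide, slim in slim), and the lens measured about 7 mm from the holder's middle, but I had no picture views left to check the final scene and `job_done()` returned no verdict.

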